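Stack a power module: heat sink board, then transformer deck, on the standoff posts

TASK

Assemble the power module on the four-post fixture: lower the drilled blue board with the finned heat sink over all four posts until it lies flat on the collars, then stack the white deck with the transformer over the same posts, so that it stands level on the blue board. Lower both gently rather than dropping them, let go, and leave the undrilled blue board with the blue relay where it is.

Things in the scene. Friction and masses are not known exactly. Their poses are not given: they have to be found in the camera images.
- fixture_mid (a point): Fixture fixed to the bench: grey base plate 128 (x) x 120 (y) x 12 mm with four upright steel posts, 8 mm thick, at x +-38, y +-34 mm. This point: middle of the plate's top face, 12 mm above the bench; z up. Each post has at its foot a collar 26 mm wide, 8 mm high, on which the board rests; its conical tip is 66 mm above this point.
- board_grip (a point): Loose blue board 104 (x) x 98 (y) x 5 mm, 0.17 kg, four 17 mm through holes at x +-38, y +-34 mm. Lift it by the pale heat sink on its middle: 50 (x) x 14 (y) mm, 28 mm high above the top face. This point: heat sink's centre, 19 mm above the board's underside. Half a turn makes no difference. Seated on the collars, it is 27 mm above fixture_mid.
- deck_grip (a point): Loose white plate 104 (x) x 98 (y) x 5 mm, 0.28 kg, same four holes as the board, standing on two black bars (34 mm high, 6 thick, along x at y +-21 mm). Lift it by the black transformer on its middle: 46 (x) x 36 (y) mm, 33 mm high above the top face. This point: transformer's centre, 55 mm above the bars' underside. Half a turn makes no difference. Stacked, it is 68 mm above fixture_mid.
- spare_mid (a point): Bystander: loose undrilled blue board 95 x 75 x 5 mm with a blue relay and two cream coils, 45 mm high in all. This point is its middle, 22 mm above the bench. Not needed; leave it alone.

How it is judged:
By the outcome, as a careful person would: the job done as asked, in the order asked, and still so for the second after the job is handed in, with the robot touching nothing.
It also fails if it takes over 67 s, if anything falls off the work surface, if the arm or the gripper's body presses on something with over 40 N, if the wrist force passes 120 N, or if a joint passes its speed limit or range.

ROBOT

A 6-joint arm with a two-finger parallel gripper is mounted at the origin on a cart in front of the work surface, level with it; the furniture and walls round the work are solid. World frame = base frame: x ahead of the robot, y to its left, z up, the work surface at z = 0. Lengths are in mm, angles in rad, forces in N, time in s.
With the tool pointing down it reaches from about 275 to 775 mm from the base axis. Payload 14.6 kg.
Tool frame: the origin (TCP) lies on the centre line of the jaws, within the pads' length; the fingertips stand 19 mm ahead of it and the grasp point (between the pads) is the TCP (bot.finger_overhang is the distance from the TCP to the fingertips, in mm); x points along the fingers, y is the direction in which the jaws open and shut, and the axes are right-handed (so a half turn about x gives the same grasp; the last joint's range is limited). The gripper opens to 85 mm and grips with 20 to 120 N. Pads are 22 mm wide; open, the fingers measure 114 mm over their backs; the gripper's body (76 mm by 85 mm) begins 54 mm behind the grasp point. The pads swing forward as they close: fully open they stand 13 mm farther back than shut.
Start: joints at [-1.399, 0.263, -0.048, 1.259, 0, 1.415], TCP at [168.526, -497.22, 250.278] pointing down, gripper open.
Joint ranges: [-2.65, 2.65], [-0.89, 1.7], [-1.18, 1.37], [-2.13, 2.11], [-1.35, 1.29], [-3.14, 3.14]. Speed limits (rad/s): [1.89, 1.89, 2.57, 2.79, 3.14, 3.14].

INTERFACE

Orientations are given as a rotation vector (axis times angle).
In Python, from workcell import status, optics, close_job, bot gives the robot as it stands. The module is installed in compiled form; this text tells all that it offers.
- The arm moves only by the tool send_rows, never from a script. Its argument "deltas" is text: rows parted by semicolons, each of 7 numbers parted by spaces: the closure, from 0 (fully open) to 1 (shut), then the shift along the tool's x, y, z in m, then the turn, a rotation vector about the tool's x, y, z in degrees. In form: grip tx ty tz ax ay az; .... A call has 1 to 8 rows; each row shifts and turns the commanded pose from where the row before left it, along the tool's axes as they then stand; what a row does not reach is not made up. A row lasts 1/10 s, in which the tool goes at most 50 mm and 8.59 degrees, less where a joint would pass 70% of its speed; a pose out of reach is approached as far as the arm can. A call is refused whole if a number of a shift passes 0.05 or a number of a turn 8.59, either way. A call with a gripper value outside its range is refused whole. The fingers move at their own pace and stop on an object; the grip force is fixed at half the most. Time passes only in rows, so rows that do not move let the fingers close. It gives the time, the measured TCP pose, the force and the opening at its end, in the units of the state.
- status.get_obs(): the state, without advancing time (a new reading comes with each control period).
- optics.camera(name): name is "scene" or "top" or "wrist"; returns the picture (384x512x3 uint8, red, green, blue); there is no depth.
- optics.camera_info(name): a dict with "camera_matrix" (3x3 intrinsics, pixels), "xyz" and "rotation" of the camera in the world. Camera axes: x right, y down, z forward; pixel columns grow to the right and rows downward; lengths in mm; the calibration is good to about 2 mm. A picture is of the moment at which its call begins: read the wrist's pose just before it. camera_info takes no time and is no camera call; for the wrist camera it gives the pose at the moment of the call.
- close_job(): hands the job in, once; it reports no verdict.
Trained networks look in the newest picture that a camera, given by its name, has taken for a name from the list of things; names that differ only in an ending like _2 or _b are one class to them, and where a whole thing is asked for, a point or a joint stands for the part that bears it (a point fixed in the world has none). Each returns a list of dicts, best first, with "confidence" (0 to 1); they miss things now and then, are a little off and sometimes report something else, mostly with a low value. They report only what shows in the picture. A call takes as long as a camera call.
- optics.cut_out(target, camera): "region" (384x512 bool, what is visible of it) and "centre" ([column, row] in pixels, amid what is visible of it).
- optics.tip_of(target, camera): "centre" ([column, row] in pixels: a listed point, or the origin of a listed thing).
The state is a dict: "time": time; "joint_pos": joint angles; "qvel": joint speeds; "joint_torque": joint torques, N m; "position": TCP position; "ee_rot": TCP orientation; "contact_force": force on the tool from outside, world axes, zero at the start; "moment": the same for the moment, N m; "opening": finger opening in mm.
Only numpy, scipy, OpenCV 4.12 (cv2) and the standard library are available. Lean on these libraries where they do the work, as an engineer would, in place of code of your own. Each camera call takes 0.05 s, during which the arm holds its last target. There are 200 camera calls.

## Working session

There is one attempt and no reset: what is moved stays moved. The work goes in short steps, Python scripts to look and compute and a tool call to move; the robot and the scene stay as the last step left them, time stands still between calls to the robot, and variables do not carry over. Pictures are saved under pics/ and viewed, about 8 in all and at most 12, crops included, and the job is handed in when it is done.

Besides the shell and the picture viewer there is one more tool, called after "Call:" by a JSON object that holds its "name" and its "arguments". send_rows: Moves the arm, as the interface text tells. Its arguments: {"type":"object","properties":{"deltas":{"type":"string"}},"required":["deltas"]}

```bash
mkdir -p pics; cat > h.py <<'E'
import numpy as np, cv2
from scipy.spatial.transform import Rotation as R
from workcell import status, optics, close_job, bot
def ray(cam,px):
    i=optics.camera_info(cam);K=np.array(i["camera_matrix"]);r=np.array(i["rotation"])
    if r.shape!=(3,3): r=R.from_rotvec(r).as_matrix()
    return np.array(i["xyz"],float), r@np.linalg.solve(K,[px[0],px[1],1])
def at_z(cam,px,z):
    o,d=ray(cam,px); return o+d*(z-o[2])/d[2]
def proj(cam,p):
    i=optics.camera_info(cam);r=np.array(i["rotation"])
    if r.shape!=(3,3): r=R.from_rotvec(r).as_matrix()
    q=np.array(i["camera_matrix"])@(r.T@(np.array(p)-np.array(i["xyz"]))); return q[:2]/q[2]
def snap(cam,name):
    im=optics.camera(cam); cv2.imwrite(f"pics/{name}.png",im[:,:,::-1]); return im
E
cat > a.py <<'E'
from h import *
o=status.get_obs(); print({k:np.round(v,3) for k,v in o.items()})
for c in ["scene","top"]:
    im=snap(c,c+"0"); i=optics.camera_info(c); print(c,i)
    for t,z in [("fixture_mid",12),("board_grip",19),("deck_grip",55),("spare_mid",22)]:
        for d in optics.tip_of(t,c)[:2]: print(c,t,round(d["confidence"],2),np.round(d["centre"],1),at_z(c,d["centre"],z).round(1))
a=cv2.imread("pics/scene0.png");b=cv2.imread("pics/top0.png")
cv2.imwrite("pics/both.png",cv2.resize(np.vstack([a,b]),None,fx=.78,fy=.78))
E
python3 a.py
```

```text
{'time': np.float64(0.0), 'joint_pos': array([-1.399,  0.264, -0.049,  1.259,  0.   ,  1.416]), 'qvel': array([ 0.001,  0.002,  0.   , -0.001,  0.001,  0.001]), 'joint_torque': array([-5.0000e-03, -6.3760e+01,  3.8457e+01,  1.4000e-02, -0.0000e+00,
        0.0000e+00]), 'position': array([ 168.498, -496.967,  249.838]), 'ee_rot': array([ 2.045,  0.338, -2.045]), 'contact_force': array([-0.114, -0.427, -1.256]), 'moment': array([0.019, 0.019, 0.014]), 'opening': np.float64(85.707)}
scene {'camera_matrix': array([[370.79318166,   0.        , 256.81242317],
       [  0.        , 370.79318166, 189.20566484],
       [  0.        ,   0.        ,   1.        ]]), 'xyz': array([ 266.09796713, -796.25826136,  680.84254387]), 'rotation': array([-2.31398959,  0.5332466 , -0.19840772])}
scene fixture_mid 0.92 [226.9 257.4] [ 395.1 -356.5   12. ]
scene board_grip 0.57 [313.7 261.1] [ 553.8 -450.    19. ]
scene deck_grip 0.68 [302.9 188.9] [ 621.3 -286.2   55. ]
scene spare_mid 0.77 [194.8 184.8] [ 403.4 -125.5   22. ]
top {'camera_matrix': array([[348.72713825,   0.        , 254.1642458 ],
       [  0.        , 348.72713825, 184.92674444],
       [  0.        ,   0.        ,   1.        ]]), 'xyz': array([ 405.97386539, -252.20327111,  900.61644815]), 'rotation': array([-2.13584823,  2.14458774, -0.18171731])}
top fixture_mid 0.74 [295.  245.9] [ 395.7 -360.9   12. ]
top board_grip 0.67 [326.2 181.3] [ 559.  -444.2   19. ]
top deck_grip 0.72 [261.7 148.9] [ 635.5 -278.    55. ]
```

View pics/both.png

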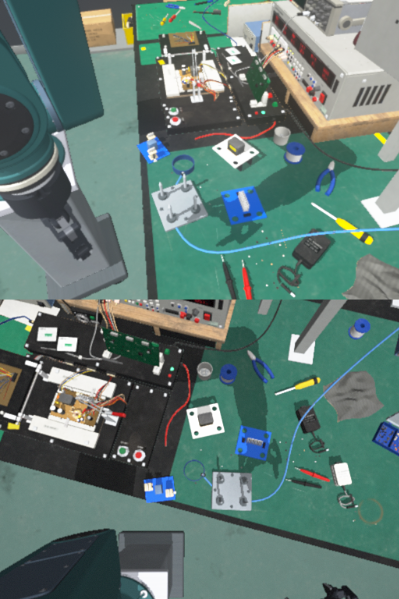

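```bash
cat > b.py <<'E'
from h import *
im=snap("top","top1")
for t,z in [("fixture_mid",12),("board_grip",5),("deck_grip",39)]:
    for d in optics.cut_out(t,"top")[:1]:
        m=d["region"].astype(np.uint8); ys,xs=np.nonzero(m)
        P=np.array([at_z("top",p,z)[:2] for p in zip(xs,ys)],np.float32)
        print(t,round(d["confidence"],2),cv2.minAreaRect(P),m.sum())
c=im[110:300,190:400,::-1]
cv2.imwrite("pics/crop1.png",cv2.resize(c,(640,579),interpolation=cv2.INTER_CUBIC))
i=optics.camera_info("wrist"); r=R.from_rotvec(i["rotation"]).as_matrix(); o=status.get_obs(); T=R.from_rotvec(o["ee_rot"]).as_matrix()
print(i["camera_matrix"], T.T@(np.array(i["xyz"])-o["position"]), T.T@r, T)
E
python3 b.py
```

```text
fixture_mid 0.73 ((398.96923828125, -366.5237121582031), (129.85719299316406, 122.07498168945312), 87.90599060058594) 2516
board_grip 0.95 ((556.9421997070312, -442.359375), (106.85930633544922, 97.92643737792969), 76.93485260009766) 1375
deck_grip 0.86 ((624.0507202148438, -282.6242370605469), (100.85867309570312, 107.08284759521484), 12.819649696350098) 1500
[[330.51507915   0.         258.56709245]
 [  0.         330.51507915 192.01540076]
 [  0.           0.           1.        ]] [-123.53019036    0.15857236  -82.37520897] [[-2.93916530e-04 -3.19794187e-01  9.47486988e-01]
 [ 9.99999939e-01 -2.70333959e-04  2.18963728e-04]
 [ 1.86114581e-04  9.47486995e-01  3.19794247e-01]] [[-2.28238579e-06  3.21029412e-01 -9.47069225e-01]
 [-7.89280599e-05 -9.47069222e-01 -3.21029411e-01]
 [-9.99999997e-01  7.40176236e-05  2.74998060e-05]]
```

View pics/crop1.png

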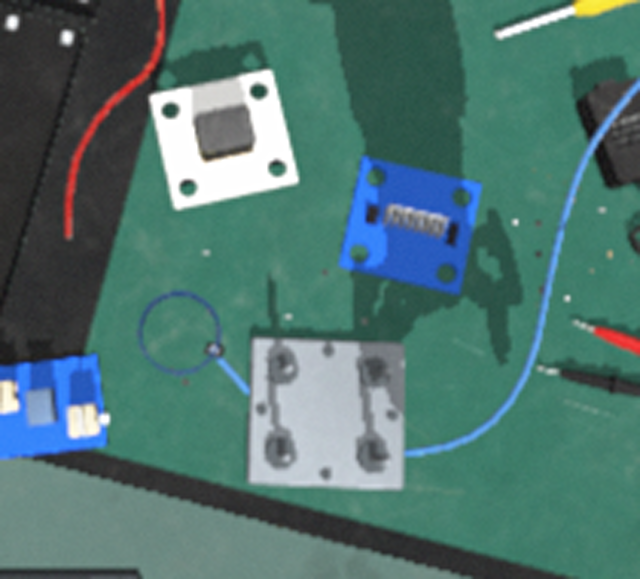

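```bash
cat >> h.py <<'E'
def go(xyz,ydeg):
    """deltas in tool frame (mm) and tool-x turn (deg) to target; translate first, then turn"""
    o=status.get_obs();T=R.from_rotvec(o["ee_rot"]).as_matrix()
    d=T.T@(np.array(xyz)-o["position"]); y=np.degrees(np.arctan2(T[1,1],T[0,1]))
    t=(ydeg-y+90)%180-90
    print("t",round(float(o["time"]),2),"pos",o["position"].round(1),"y",y.round(2),"xdir",T[:,0].round(4),"F",o["contact_force"].round(1),"open",round(float(o["opening"]),1),"| delta",d.round(1),"turn x",round(-t,2))
E
python3 -c "
from h import *
go([395.5,-359,200],-2)"
```

```text
t 0.7 pos [ 168.5 -497.2  250.3] y -71.27 xdir [-0.e+00 -1.e-04 -1.e+00] F [-0.3  0.4  0.4] open 85.4 | delta [  50.3  -58.  -259.3] turn x -69.27
```

Call:
{"name": "send_rows", "arguments": {"deltas": "0 0.008 -0.0096 -0.0432 0 0 0;0 0.008 -0.0096 -0.0432 0 0 0;0 0.008 -0.0096 -0.0432 0 0 0;0 0.008 -0.0096 -0.0432 0 0 0;0 0.008 -0.0096 -0.0432 0 0 0;0 0.008 -0.0096 -0.0432 0 0 0;0 0 0 0 -8.5 0 0;0 0 0 0 -8.5 0 0"}}

```text
time: 1.5
position: [396.6, -358.4, 201.9]
ee_rot: [1.859, 0.608, -1.86]
contact_force: [0.4, -0.5, 0.6]
opening: 85.7
```

Call:
{"name": "send_rows", "arguments": {"deltas": "0 0 0 0 -8.5 0 0;0 0 0 0 -8.5 0 0;0 0 0 0 -8.5 0 0;0 0 0 0 -8.5 0 0;0 0 0 0 -8.5 0 0;0 0 0 0 -8.5 0 0;0 0 0 0 0 0 0;0 0 0 0 0 0 0"}}

```text
time: 2.3
position: [395.5, -359.5, 202.3]
ee_rot: [1.255, 1.179, -1.255]
contact_force: [-0.0, 0.1, -0.7]
opening: 85.8
```

```bash
python3 -c "
from h import *
go([395.5,-359,200],-2)
im=snap('wrist','w1')
for t,z in [('fixture_mid',12),('board_grip',19),('deck_grip',55)]:
    for d in optics.tip_of(t,'wrist')[:1]: print(t,round(d['confidence'],2),d['centre'],at_z('wrist',d['centre'],z))
cv2.imwrite('pics/w1b.png',cv2.resize(im[:,:,::-1],(800,600)))
# predicted post tips / collar tops
for a in (-1,1):
  for b in (-1,1):
    th=np.radians(88);v=np.array([np.cos(th),np.sin(th)])*38*a+np.array([-np.sin(th),np.cos(th)])*34*b
    print(a,b,[ (proj('wrist',[395.5+v[0],-359+v[1],z])*1.5625).round(1).tolist() for z in (78,20)])
"
```

```text
t 2.3 pos [ 395.5 -359.5  202.3] y -3.54 xdir [ 0.e+00 -1.e-04 -1.e+00] F [-0.   0.1 -0.7] open 85.8 | delta [ 2.3 -0.  -0.5] turn x -1.54
fixture_mid 0.63 [257.1, 171.2] [ 394.03526333 -361.61738204   12.        ]
board_grip 0.92 [419.9, 239.3] [ 556.92425892 -442.0324217    19.        ]
-1 -1 [[469.8, 363.1], [458.8, 323.3]]
-1 1 [[341.2, 365.9], [351.8, 325.8]]
1 -1 [[472.3, 219.6], [460.0, 202.7]]
1 1 [[331.2, 223.1], [344.4, 205.5]]
```

View pics/w1b.png

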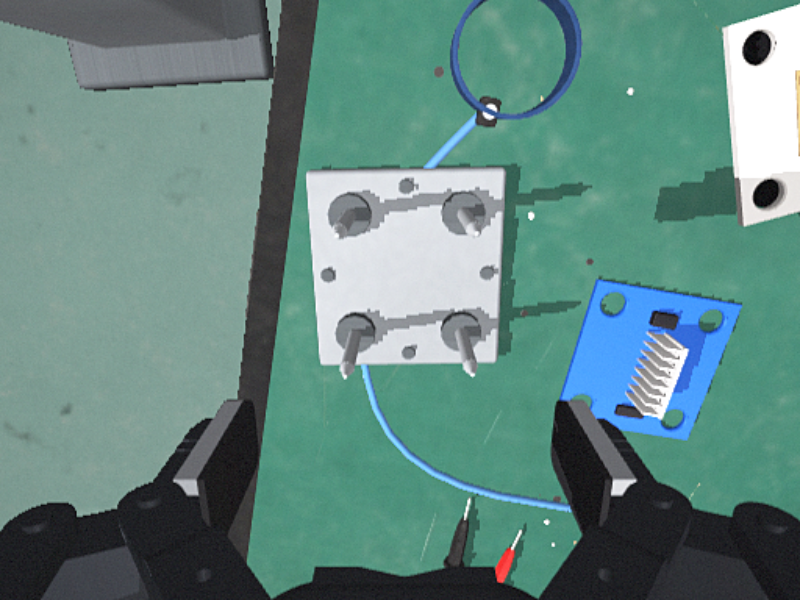

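```bash
cat >> h.py <<'E'
from scipy.optimize import least_squares
def fit(cam,pts,x0):
    """pts: list of (local xyz with z world, pixel); fit x,y,yaw(deg)"""
    def f(p):
        c,s=np.cos(np.radians(p[2])),np.sin(np.radians(p[2]))
        return np.concatenate([proj(cam,[p[0]+c*l[0]-s*l[1],p[1]+s*l[0]+c*l[1],l[2]])-np.array(px) for l,px in pts])
    r=least_squares(f,x0); print("fit",r.x.round(2),"res",r.fun.round(1)); return r.x
E
python3 -c "
from h import *
k=1.5625
q=[(-1,-1),(-1,1),(1,-1),(1,1)]
tips=[(474,372),(346,373),(477,232),(338,234)]
col=[(461,329),(355,331),(463,213),(350,214)]
cor=[(498,361),(320,363),(505,168),(307,172)]
A=[((38*a,34*b,76),np.array(t)/k) for (a,b),t in zip(q,tips)]
B=[((38*a,34*b,20),np.array(t)/k) for (a,b),t in zip(q,col)]
C=[((64*a,60*b,12),np.array(t)/k) for (a,b),t in zip(q,cor)]
for S in (A,B,C,A+B+C): fit('wrist',S,[395,-360,88])
"
```

```text
fit [ 397.76 -365.05   87.55] res [-0.5 -0.   0.2  0.5  0.2 -0.3  0.1 -0.1]
fit [ 397.34 -363.9    87.41] res [ 0.2  1.2 -0.2  0.8  0.6 -1.  -0.7 -0.6]
fit [ 397.46 -365.14   87.58] res [ 0.4  1.5 -0.4  2.   1.7 -1.1 -1.7 -1.4]
fit [ 397.55 -364.73   87.54] res [-0.8 -0.3 -0.1  0.2 -0.1 -0.7 -0.2 -0.5  0.5  1.9  0.2  1.6  0.8 -0.2
 -0.4  0.4  0.4  1.2 -0.4  1.6  1.8 -1.5 -1.6 -1.9]
```

Call:
{"name": "send_rows", "arguments": {"deltas": "0 0.013 0.0415 0.018 0 0 0;0 0.013 0.0415 0.018 0 0 0;0 0.013 0.0415 0.018 0 0 0;0 0.013 0.0415 0.018 0 0 0;0 0 0 0 4.8 0 0;0 0 0 0 4.7 0 0;0 0 0 0 0 0 0"}}

```text
time: 3.2
position: [557.3, -440.8, 149.6]
ee_rot: [1.373, 1.095, -1.373]
contact_force: [-0.3, -0.2, -0.4]
opening: 85.3
```

```bash
python3 -c "
from h import *
go([557,-442,150],-13)
im=snap('wrist','w2')
for t,z in [('board_grip',19)]:
    for d in optics.tip_of(t,'wrist')[:1]: print(t,round(d['confidence'],2),d['centre'],at_z('wrist',d['centre'],z))
cv2.imwrite('pics/w2b.png',cv2.resize(im[:,:,::-1],(800,600)))
"
```

```text
t 3.2 pos [ 557.3 -440.8  149.6] y -12.91 xdir [-5.e-04  6.e-04 -1.e+00] F [-0.3 -0.2 -0.4] open 85.3 | delta [-0.4 -0.   1.2] turn x 0.09
board_grip 0.76 [254.6, 191.0] [ 553.40931376 -443.08803881   19.        ]
```

View pics/w2b.png

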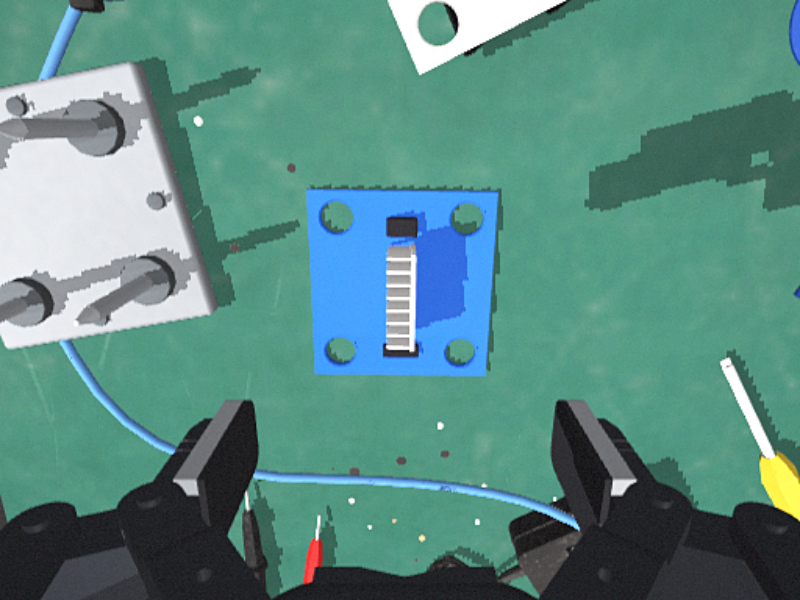

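```bash
python3 -c "
from h import *
k=1.5625
q=[(1,1),(1,-1),(-1,1),(-1,-1)]
cor=[(307.5,190),(498.5,191),(315.5,374),(487.5,376)]
hol=[(336,217),(466,218),(340,350),(459,351)]
sink=[(387,247),(415,247),(387,350),(414,350)]
A=[((52*a,49*b,5),np.array(t)/k) for (a,b),t in zip(q,cor)]
B=[((38*a,34*b,5),np.array(t)/k) for (a,b),t in zip(q,hol)]
C=[((25*a,7*b,33),np.array(t)/k) for (a,b),t in zip(q,sink)]
for S in (A,B,C): fit('wrist',S,[557,-442,77])
p=fit('wrist',A+B,[557,-442,77]); go([p[0],p[1],30],p[2]-90)
"
```

```text
fit [ 555.89 -442.3    76.82] res [-0.   0.3 -0.   0.7  0.8 -0.4 -0.7 -0.8]
fit [ 554.97 -441.45   76.68] res [-0.2 -0.3  0.  -0.  -0.1  0.1  0.3  0.3]
fit [ 555.87 -439.58   76.96] res [-0.5  1.9  0.4  2.1 -0.2 -2.3  0.2 -2.2]
fit [ 555.43 -441.88   76.77] res [-0.7 -0.2 -0.6  0.3  0.1 -0.8 -1.3 -1.1  0.4  0.2  0.6  0.3  0.6  0.5
  1.   0.5]
t 3.3 pos [ 557.  -440.8  150.3] y -12.69 xdir [ 0.  0. -1.] F [0.5 0.8 0. ] open 85.3 | delta [120.3  -1.3   1.4] turn x 0.55
```

Call:
{"name": "send_rows", "arguments": {"deltas": "0 0.035 -0.0013 0.0013 0.5 0 0;0 0.035 0 0 0 0 0;0 0.03 0 0 0 0 0;0 0.022 0 0 0 0 0;0 0 0 0 0 0 0;1 0 0 0 0 0 0;1 0 0 0 0 0 0;1 0 0 0 0 0 0"}}

```text
time: 4.1
position: [556.1, -442.4, 29.9]
ee_rot: [1.377, 1.088, -1.377]
contact_force: [-0.0, 0.4, 0.3]
opening: 44.0
```

Call:
{"name": "send_rows", "arguments": {"deltas": "1 0 0 0 0 0 0;1 0 0 0 0 0 0;1 0 0 0 0 0 0;1 0 0 0 0 0 0;1 0 0 0 0 0 0;1 0 0 0 0 0 0;1 0 0 0 0 0 0;1 0 0 0 0 0 0"}}

```text
time: 4.9
position: [555.9, -442.1, 29.0]
ee_rot: [1.378, 1.089, -1.377]
contact_force: [0.1, -0.4, 6.3]
opening: 12.7
```

Call:
{"name": "send_rows", "arguments": {"deltas": "1 -0.01 0 0 0 0 0;1 -0.03 0 0 0 0 0;1 -0.04 0 0 0 0 0;1 -0.04 0 0 0 0 0;1 -0.02 0 0 0 0 0;1 0 0 0 0 0 0"}}

```text
time: 5.5
position: [556.4, -442.6, 172.0]
ee_rot: [1.377, 1.085, -1.376]
contact_force: [0.5, 0.1, -2.3]
opening: 12.8
```

```bash
python3 -c "
from h import *
go([397.6,-364.8,170],-2.5)
im=snap('wrist','w3')
cv2.imwrite('pics/w3b.png',cv2.resize(im[:,:,::-1],(800,600)))
"
```

```text
t 5.5 pos [ 556.4 -442.6  172. ] y -13.27 xdir [ 0.0036 -0.0037 -1.    ] F [ 0.5  0.1 -2.3] open 12.8 | delta [   1.1 -172.4  -39.3] turn x -10.77
```

View pics/w3b.png

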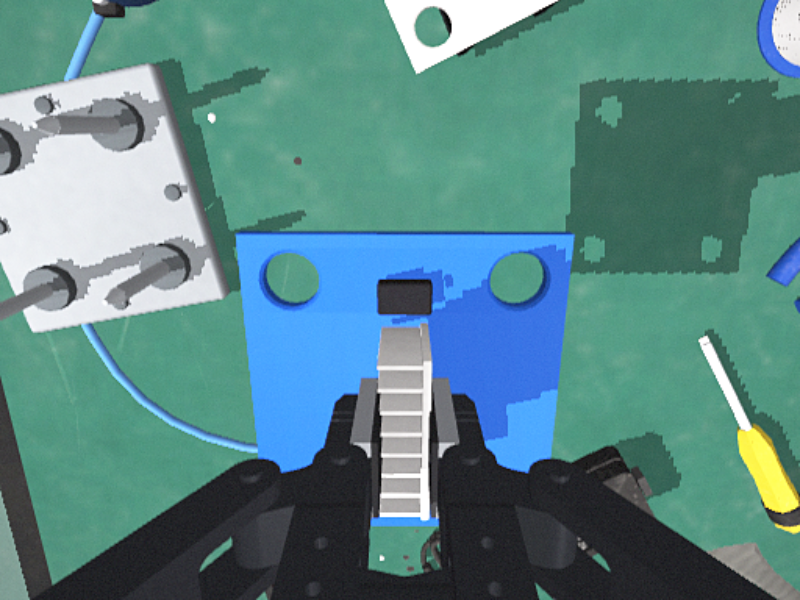

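```bash
python3 -c "
from h import *
k=1.5625
o=status.get_obs();print(o['position'])
pts=[((52,49),(236,234)),((52,-49),(574,234)),((38,34),(291,278)),((38,-34),(517,278))]
for z in (145,148,151): fit('wrist',[((*l,z),np.array(p)/k) for l,p in pts],[557,-442,77])
"
```

```text
[ 555.87780884 -442.11443116  169.56741377]
fit [ 556.46 -441.59   76.68] res [-0.4 -0.8 -0.3 -0.7 -0.2  0.8  0.9  0.8]
fit [ 556.6  -440.96   76.67] res [-2.6 -0.9  2.  -0.8 -1.7  1.3  2.4  1.3]
fit [ 556.75 -440.33   76.67] res [-4.9 -1.   4.3 -0.9 -3.2  1.8  3.9  1.8]
```

Call:
{"name": "send_rows", "arguments": {"deltas": "1 0 -0.0286 -0.0065 0 0 0;1 0 -0.0286 -0.0065 0 0 0;1 0 -0.0286 -0.0065 0 0 0;1 0 -0.0286 -0.0065 0 0 0;1 0 -0.0286 -0.0065 0 0 0;1 0 -0.0286 -0.0065 0 0 0;1 0 0 0 -5.4 0 0;1 0 0 0 -5.3 0 0"}}

```text
time: 6.35
position: [396.3, -363.4, 167.2]
ee_rot: [1.241, 1.191, -1.24]
contact_force: [1.0, -0.5, -1.7]
opening: 12.5
```

Call:
{"name": "send_rows", "arguments": {"deltas": "1 0.02 0 0 0 0 0;1 0.015 0 0 0 0 0;1 0 0 0 0 0 0;1 0 0 0 0 0 0"}}

```text
time: 6.75
position: [397.1, -364.0, 132.8]
ee_rot: [1.243, 1.189, -1.242]
contact_force: [0.0, 1.0, -1.6]
opening: 12.8
```

```bash
python3 -c "
from h import *
go([397.6,-364.8,135],-2.5)
im=snap('wrist','w4')
cv2.imwrite('pics/w4b.png',cv2.resize(im[:,:,::-1],(800,600)))
for a in (1,):
  for b in (1,-1):
    th=np.radians(87.5);v=np.array([np.cos(th),np.sin(th)])*38*a+np.array([-np.sin(th),np.cos(th)])*34*b
    print(a,b,[ (proj('wrist',[397.6+v[0],-364.8+v[1],z])*1.5625).round(1).tolist() for z in (76,20)])
"
```

```text
t 6.75 pos [ 397.1 -364.   132.8] y -2.58 xdir [-0.0011  0.0014 -1.    ] F [ 0.   1.  -1.6] open 12.8 | delta [-2.3  0.5  0.8] turn x -0.08
1 1 [[309.3, 256.7], [330.5, 227.7]]
1 -1 [[498.5, 256.5], [477.6, 227.5]]
```

View pics/w4b.png

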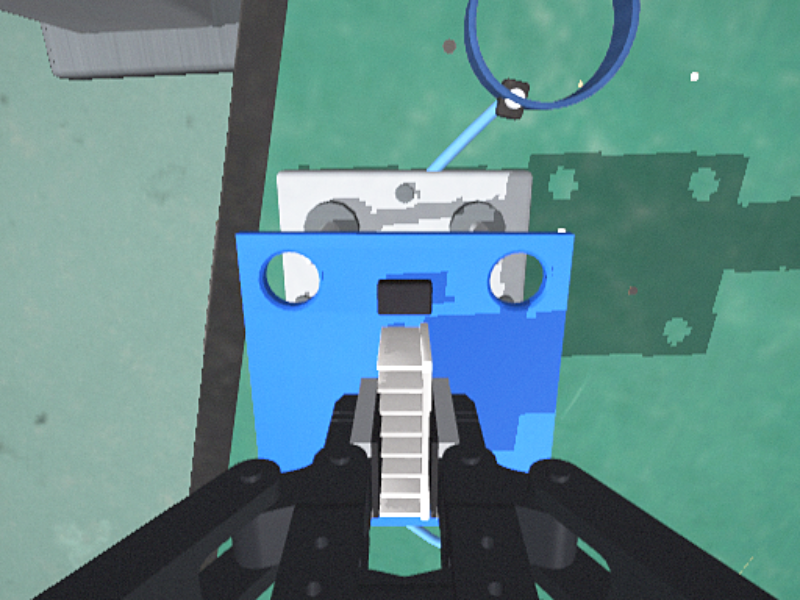

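Call:
{"name": "send_rows", "arguments": {"deltas": "1 0.01 0 0.001 0 0 0;1 0.01 0 0 0 0 0;1 0.01 0 0 0 0 0;1 0.01 0 0 0 0 0;1 0.01 0 0 0 0 0;1 0 0 0 0 0 0"}}

```text
time: 7.4
position: [397.0, -364.8, 81.8]
ee_rot: [1.243, 1.19, -1.243]
contact_force: [0.1, 0.4, -1.6]
opening: 12.9
```

```bash
python3 -c "
from h import *
go([397.6,-364.8,48.3],-2.5)
a=snap('wrist','w5')
b=snap('scene','s5')[170:330,150:350]
c=np.hstack([cv2.resize(a[100:300,130:400],(400,300)),cv2.resize(b,(375,300),interpolation=cv2.INTER_CUBIC)])
cv2.imwrite('pics/w5b.png',c[:,:,::-1])
"
```

```text
t 7.4 pos [ 397.  -364.8   81.8] y -2.58 xdir [-0.0014  0.0018 -1.    ] F [ 0.1  0.4 -1.6] open 12.9 | delta [33.5  0.7  0. ] turn x -0.08
```

View pics/w5b.png

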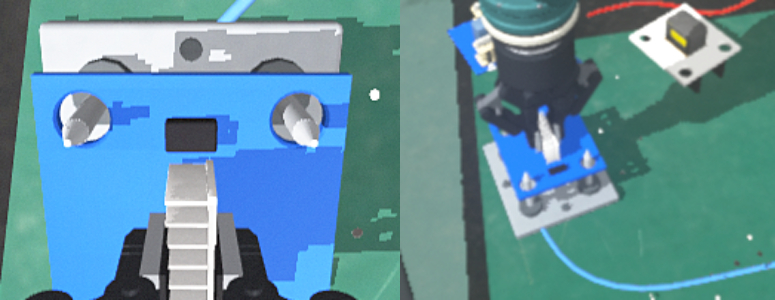

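Call:
{"name": "send_rows", "arguments": {"deltas": "1 0.008 0 0 0 0 0;1 0.008 0 0 0 0 0;1 0.007 0 0 0 0 0;1 0.005 0 0 0 0 0;1 0.003 0 0 0 0 0;1 0 0 0 0 0 0"}}

```text
time: 8.1
position: [397.3, -365.3, 51.9]
ee_rot: [1.242, 1.188, -1.242]
contact_force: [-0.5, 0.5, -2.2]
opening: 12.9
```

Call:
{"name": "send_rows", "arguments": {"deltas": "1 0.0015 0 0 0 0 0;1 0.0015 0 0 0 0 0;1 0 0 0 0 0 0"}}

```text
time: 8.4
position: [397.5, -365.5, 49.3]
ee_rot: [1.242, 1.187, -1.242]
contact_force: [0.0, 0.1, -2.1]
opening: 12.7
```

Call:
{"name": "send_rows", "arguments": {"deltas": "1 0.001 0 0 0 0 0;1 0 0 0 0 0 0;1 0 0 0 0 0 0"}}

```text
time: 8.7
position: [397.6, -365.5, 49.0]
ee_rot: [1.242, 1.187, -1.242]
contact_force: [-1.5, 3.1, 10.4]
opening: 13.0
```

Call:
{"name": "send_rows", "arguments": {"deltas": "1 0.001 0 0 0 0 0;1 0 0 0 0 0 0;1 0 0 0 0 0 0"}}

```text
time: 9.0
position: [397.6, -365.5, 49.0]
ee_rot: [1.242, 1.186, -1.242]
contact_force: [-6.2, 6.2, 29.0]
opening: 12.9
```

Call:
{"name": "send_rows", "arguments": {"deltas": "1 -0.001 0 0 0 0 0;0.6 0 0 0 0 0 0;0.3 0 0 0 0 0 0;0 0 0 0 0 0 0;0 0 0 0 0 0 0;0 0 0 0 0 0 0;0 0 0 0 0 0 0"}}

```text
time: 9.7
position: [397.5, -365.5, 48.2]
ee_rot: [1.242, 1.188, -1.242]
contact_force: [0.3, 0.1, 0.3]
opening: 85.8
```

Call:
{"name": "send_rows", "arguments": {"deltas": "0 -0.01 0 0 0 0 0;0 -0.03 0 0 0 0 0;0 -0.04 0 0 0 0 0;0 -0.04 0 0 0 0 0;0 -0.03 0 0 0 0 0;0 0 0 0 0 0 0"}}

```text
time: 10.3
position: [398.5, -366.7, 202.9]
ee_rot: [1.24, 1.181, -1.241]
contact_force: [0.2, 0.0, 0.1]
opening: 85.3
```

```bash
python3 -c "
from h import *
go([626,-281,190],12.8)
im=snap('wrist','w6')
cv2.imwrite('pics/w6b.png',cv2.resize(im[:,:,::-1],(800,600)))
"
```

```text
t 10.3 pos [ 398.5 -366.7  202.9] y -2.57 xdir [ 0.0041 -0.0051 -1.    ] F [0.2 0.  0.1] open 85.3 | delta [ 13.4 223.4 -95.9] turn x -15.37
```

View pics/w6b.png

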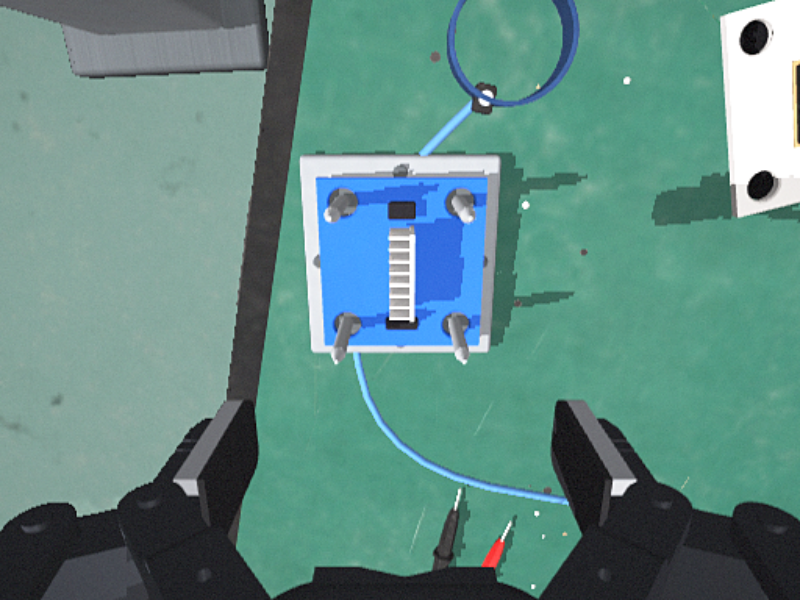

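```bash
python3 -c "
from h import *
k=1.5625
q=[(-1,-1),(-1,1),(1,-1),(1,1)]
tips=[(461.5,359),(339.5,359),(469,217),(331.5,217)]
cor=[(489,347),(324,347),(488.5,178.5),(316,178)]
fit('wrist',[((38*a,34*b,76),np.array(t)/k) for (a,b),t in zip(q,tips)],[397,-364,88])
fit('wrist',[((52*a,49*b,25),np.array(t)/k) for (a,b),t in zip(q,cor)],[397,-364,88])
go([626,-281,190],12.8)"
```

```text
fit [ 396.79 -363.57   87.39] res [ 2.2  0.7 -2.2  0.7  1.3 -0.4 -1.3 -0.5]
fit [ 398.85 -364.7    88.11] res [-3.8 -0.7  2.4  0.5  0.9 -0.9  0.5  0.8]
t 10.35 pos [ 398.  -366.1  200.6] y -2.57 xdir [ 0.0025 -0.0031 -1.    ] F [ 0.7 -0.2 -0.9] open 85.4 | delta [ 10.9 223.9 -95.3] turn x -15.37
```

Call:
{"name": "send_rows", "arguments": {"deltas": "0 0.002 0.0372 -0.016 0 0 0;0 0.002 0.0372 -0.016 0 0 0;0 0.002 0.0372 -0.016 0 0 0;0 0.002 0.0372 -0.016 0 0 0;0 0.002 0.0372 -0.016 0 0 0;0 0.002 0.0372 -0.016 0 0 0;0 0 0 0 -7.7 0 0;0 0 0 0 -7.7 0 0"}}

```text
time: 11.15
position: [625.4, -278.5, 184.6]
ee_rot: [1.038, 1.312, -1.038]
contact_force: [-0.1, -0.2, 0.4]
opening: 85.3
```

Call:
{"name": "send_rows", "arguments": {"deltas": "0 0 0 0 0 0 0;0 0 0 0 0 0 0"}}

```text
time: 11.35
position: [624.4, -279.5, 185.8]
ee_rot: [1.046, 1.306, -1.046]
contact_force: [0.3, 0.5, 0.3]
opening: 85.2
```

```bash
python3 -c "
from h import *
go([626,-281,190],12.8)
im=snap('wrist','w7')
for d in optics.tip_of('deck_grip','wrist')[:1]: print(round(d['confidence'],2),d['centre'],at_z('wrist',d['centre'],55))
cv2.imwrite('pics/w7b.png',cv2.resize(im[:,:,::-1],(800,600)))
"
```

```text
t 11.35 pos [ 624.4 -279.5  185.8] y 12.59 xdir [-9.e-04  5.e-04 -1.e+00] F [0.3 0.5 0.3] open 85.2 | delta [-4.3  1.2  1.8] turn x -0.21
0.84 [257.5, 191.4] [ 624.36902953 -283.07369099   55.        ]
```

View pics/w7b.png

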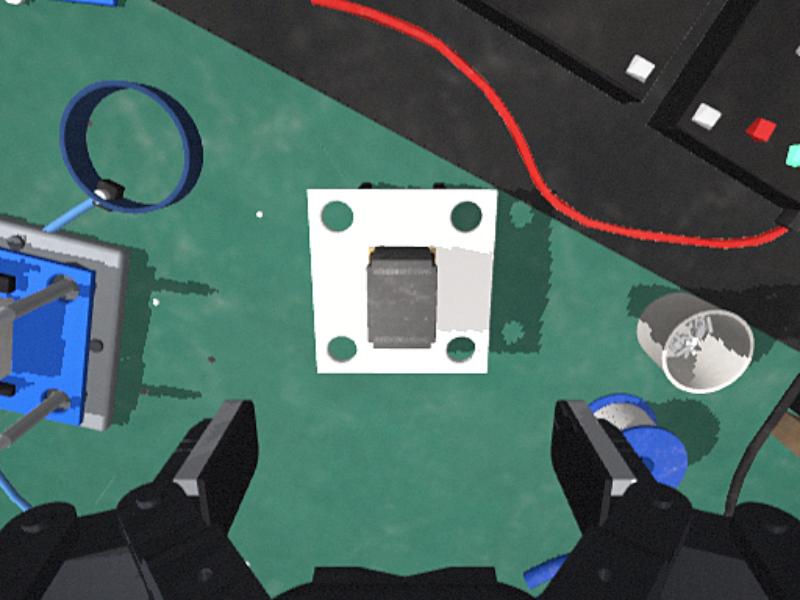

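```bash
python3 -c "
from h import *
k=1.5625
q=[(1,1),(1,-1),(-1,1),(-1,-1)]
cor=[(307,190),(497,190),(317,373),(488,373)]
hol=[(337,216),(466,216),(342,349),(460,349)]
A=[((52*a,49*b,39),np.array(t)/k) for (a,b),t in zip(q,cor)]
B=[((38*a,34*b,39),np.array(t)/k) for (a,b),t in zip(q,hol)]
p=fit('wrist',A,[626,-281,103]);p=fit('wrist',B,[626,-281,103])
p=fit('wrist',A+B,[626,-281,103]); go([p[0],p[1],63],p[2]-90)
"
```

```text
fit [ 623.86 -281.37  102.67] res [ 0.1  0.3 -0.   0.2  0.7 -0.4 -0.7 -0.4]
fit [ 623.16 -280.72  102.45] res [-0.3 -0.1  0.1  0.1 -0.2 -0.1  0.4  0.1]
fit [ 623.51 -281.05  102.6 ] res [-0.2 -0.2 -0.2 -0.2  0.3 -0.8 -1.1 -0.7 -0.1  0.5  0.3  0.5  0.2  0.4
  0.8  0.4]
t 11.45 pos [ 624.4 -279.7  186.1] y 12.63 xdir [-4.e-04  2.e-04 -1.e+00] F [-0.1  0.5 -0.2] open 85.4 | delta [123.1  -1.2   1.1] turn x 0.03
```

Call:
{"name": "send_rows", "arguments": {"deltas": "0 0.04 -0.001 0.001 0 0 0;0 0.035 0 0 0 0 0;0 0.03 0 0 0 0 0;0 0.018 0 0 0 0 0;0 0 0 0 0 0 0;1 0 0 0 0 0 0;1 0 0 0 0 0 0;1 0 0 0 0 0 0"}}

```text
time: 12.25
position: [624.5, -281.1, 64.6]
ee_rot: [1.043, 1.305, -1.043]
contact_force: [-0.7, -0.8, 0.1]
opening: 44.1
```

Call:
{"name": "send_rows", "arguments": {"deltas": "1 0 0 0 0 0 0;1 0 0 0 0 0 0;1 0 0 0 0 0 0;1 0 0 0 0 0 0;1 0 0 0 0 0 0;1 0 0 0 0 0 0"}}

```text
time: 12.85
position: [624.4, -281.1, 64.5]
ee_rot: [1.043, 1.305, -1.043]
contact_force: [-1.9, 0.3, 6.7]
opening: 32.9
```

Call:
{"name": "send_rows", "arguments": {"deltas": "1 -0.01 0 0 0 0 0;1 -0.03 0 0 0 0 0;1 -0.04 0 0 0 0 0;1 -0.04 0 0 0 0 0;1 -0.02 0 0 0 0 0;1 0 0 0 0 0 0;1 0 0 0 0 0 0"}}

```text
time: 13.55
position: [623.9, -280.6, 202.7]
ee_rot: [1.043, 1.307, -1.043]
contact_force: [-0.9, -0.1, -4.1]
opening: 33.1
```

```bash
python3 -c "
from h import *
go([397.5,-365,190],-2.5)
im=snap('wrist','w8')
cv2.imwrite('pics/w8b.png',cv2.resize(im[:,:,::-1],(800,600)))
"
```

```text
t 13.55 pos [ 623.9 -280.6  202.7] y 12.82 xdir [-3.e-04  2.e-04 -1.e+00] F [-0.9 -0.1 -4.1] open 33.1 | delta [  12.8 -239.5   32. ] turn x 15.32
```

View pics/w8b.png

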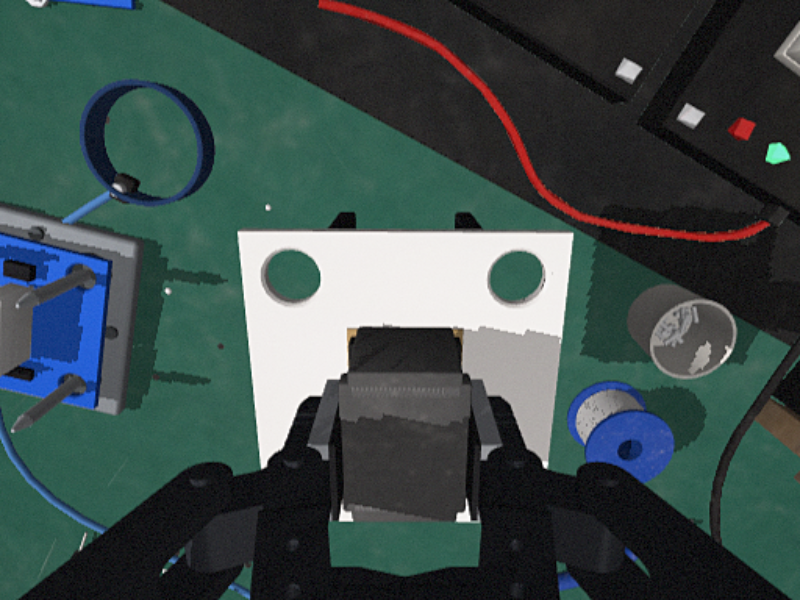

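```bash
python3 -c "
from h import *
k=1.5625
go([397.5,-365,190],-2.5)
pts=[((52,49),(238,231)),((52,-49),(573,233)),((38,34),(291,276)),((38,-34),(517,277))]
for z in (175,178,181): fit('wrist',[((*l,z),np.array(p)/k) for l,p in pts],[624,-281,103])
"
```

```text
t 13.6 pos [ 623.5 -280.5  201.9] y 12.82 xdir [-0.0017  0.001  -1.    ] F [ 0.3 -0.6 -3.2] open 32.8 | delta [  12.2 -239.2   32.3] turn x 15.32
fit [ 623.52 -279.88  102.49] res [ 0.3 -0.5 -1.  -0.4  0.9  0.2 -0.1  0.5]
fit [ 623.39 -279.26  102.49] res [-1.9 -0.6  1.2 -0.5 -0.6  0.7  1.3  1. ]
fit [ 623.25 -278.64  102.49] res [-4.2 -0.7  3.4 -0.6 -2.   1.2  2.8  1.5]
```

Call:
{"name": "send_rows", "arguments": {"deltas": "1 0 -0.0399 0.0053 0 0 0;1 0 -0.0399 0.0053 0 0 0;1 0 -0.0399 0.0053 0 0 0;1 0 -0.0399 0.0053 0 0 0;1 0 -0.0399 0.0053 0 0 0;1 0 -0.0399 0.0053 0 0 0;1 0 0 0 7.7 0 0;1 0 0 0 7.6 0 0"}}

```text
time: 14.4
position: [396.0, -364.7, 201.9]
ee_rot: [1.247, 1.188, -1.247]
contact_force: [-0.5, -0.3, -2.9]
opening: 33.3
```

Call:
{"name": "send_rows", "arguments": {"deltas": "1 0.02 0 0 0 0 0;1 0.015 0 0 0 0 0;1 0 0 0 0 0 0;1 0 0 0 0 0 0;1 0 0 0 0 0 0"}}

```text
time: 14.9
position: [397.7, -365.0, 168.6]
ee_rot: [1.241, 1.188, -1.241]
contact_force: [1.1, -0.8, -2.3]
opening: 32.5
```

```bash
python3 -c "
from h import *
go([397.5,-365,165],-2.5)
im=snap('wrist','w9')
cv2.imwrite('pics/w9b.png',cv2.resize(im[:,:,::-1],(800,600)))
for b in (1,-1):
    th=np.radians(87.5);v=np.array([np.cos(th),np.sin(th)])*38+np.array([-np.sin(th),np.cos(th)])*34*b
    print(b,[ (proj('wrist',[397.5+v[0],-365+v[1],z])*1.5625).round(1).tolist() for z in (78,25)])
"
```

```text
t 14.9 pos [ 397.7 -365.   168.6] y -2.48 xdir [ 1.e-04 -2.e-04 -1.e+00] F [ 1.1 -0.8 -2.3] open 32.5 | delta [ 3.6 -0.2  0. ] turn x 0.02
1 [[321.9, 236.1], [337.4, 215.4]]
-1 [[483.7, 236.2], [468.8, 215.4]]
```

View pics/w9b.png

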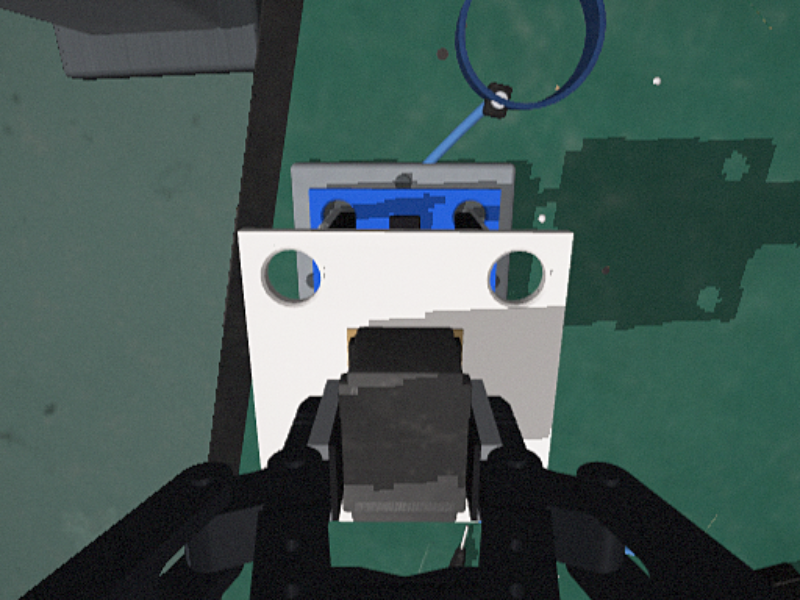

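Call:
{"name": "send_rows", "arguments": {"deltas": "1 0.012 0 0.0007 0 0 0;1 0.012 0 0 0 0 0;1 0.012 0 0 0 0 0;1 0.009 0 0 0 0 0;1 0.005 0 0 0 0 0;1 0 0 0 0 0 0;1 0 0 0 0 0 0"}}

```text
time: 15.65
position: [397.8, -365.8, 118.7]
ee_rot: [1.241, 1.188, -1.241]
contact_force: [1.0, 0.8, -2.3]
opening: 33.0
```

```bash
python3 -c "
from h import *
go([397.5,-365.7,88.5],-2.5)
a=snap('wrist','w10')
b=snap('scene','s10')[150:310,150:350]
c=np.hstack([cv2.resize(a[100:300,130:400],(400,300)),cv2.resize(b,(375,300),interpolation=cv2.INTER_CUBIC)])
cv2.imwrite('pics/w10b.png',c[:,:,::-1])
"
```

```text
t 15.65 pos [ 397.8 -365.8  118.7] y -2.48 xdir [ 3.e-04 -4.e-04 -1.e+00] F [ 1.   0.8 -2.3] open 33.0 | delta [30.2 -0.3 -0.1] turn x 0.02
```

View pics/w10b.png

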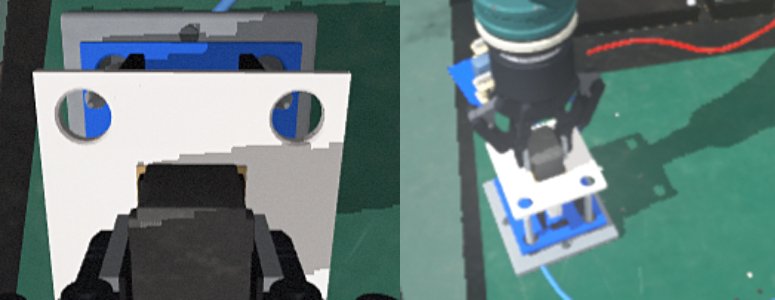

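Call:
{"name": "send_rows", "arguments": {"deltas": "1 0.005 0 0 0 0 0;1 0.005 0 0 0 0 0;1 0.005 0 0 0 0 0;1 0 0 0 0 0 0"}}

```text
time: 16.15
position: [397.3, -365.3, 102.4]
ee_rot: [1.241, 1.19, -1.241]
contact_force: [0.1, 0.1, -2.9]
opening: 32.8
```

Call:
{"name": "send_rows", "arguments": {"deltas": "1 0.003 0 0 0 0 0;1 0.003 0 0 0 0 0;1 0 0 0 0 0 0"}}

```text
time: 16.45
position: [397.5, -365.5, 96.9]
ee_rot: [1.241, 1.189, -1.241]
contact_force: [-0.4, 0.5, -3.1]
opening: 32.9
```

Call:
{"name": "send_rows", "arguments": {"deltas": "1 0.002 0 0 0 0 0;1 0.002 0 0 0 0 0;1 0 0 0 0 0 0"}}

```text
time: 16.75
position: [397.6, -365.5, 93.1]
ee_rot: [1.241, 1.189, -1.241]
contact_force: [1.0, -0.5, -3.3]
opening: 33.1
```

Call:
{"name": "send_rows", "arguments": {"deltas": "1 0.002 0 0 0 0 0;1 0 0 0 0 0 0;1 0 0 0 0 0 0"}}

```text
time: 17.05
position: [397.6, -365.6, 91.3]
ee_rot: [1.241, 1.188, -1.241]
contact_force: [0.0, 0.4, -3.3]
opening: 32.9
```

Call:
{"name": "send_rows", "arguments": {"deltas": "1 0.001 0 0 0 0 0;1 0 0 0 0 0 0;1 0 0 0 0 0 0"}}

```text
time: 17.35
position: [397.6, -365.6, 90.3]
ee_rot: [1.241, 1.189, -1.241]
contact_force: [-0.1, 0.4, -3.6]
opening: 33.1
```

Call:
{"name": "send_rows", "arguments": {"deltas": "1 0.001 0 0 0 0 0;1 0 0 0 0 0 0;1 0 0 0 0 0 0"}}

```text
time: 17.65
position: [397.6, -365.6, 89.5]
ee_rot: [1.241, 1.188, -1.241]
contact_force: [-1.4, 1.2, 3.9]
opening: 32.9
```

Call:
{"name": "send_rows", "arguments": {"deltas": "1 0.0003 0 0 0 0 0;1 0 0 0 0 0 0;0.6 0 0 0 0 0 0;0.3 0 0 0 0 0 0;0 0 0 0 0 0 0;0 0 0 0 0 0 0;0 0 0 0 0 0 0;0 0 0 0 0 0 0"}}

```text
time: 18.45
position: [397.6, -365.6, 88.9]
ee_rot: [1.241, 1.189, -1.241]
contact_force: [-0.1, -0.1, -0.4]
opening: 85.4
```

Call:
{"name": "send_rows", "arguments": {"deltas": "0 -0.01 0 0 0 0 0;0 -0.03 0 0 0 0 0;0 -0.04 0 0 0 0 0;0 -0.04 0 0 0 0 0;0 -0.02 0 0 0 0 0;0 0 0 0 0 0 0;0 0 0 0 0 0 0;0 0 0 0 0 0 0"}}

```text
time: 19.25
position: [397.3, -365.2, 228.1]
ee_rot: [1.241, 1.19, -1.241]
contact_force: [0.2, 0.2, -1.5]
opening: 85.5
```

```bash
python3 -c "
from h import *
go([397.5,-365.0,230],-2.5)
im=snap('wrist','w11'); cv2.imwrite('pics/w11b.png',cv2.resize(im[:,:,::-1],(800,600)))
for c in ('wrist','scene'):
  if c=='scene': snap(c,'s11')
  for t,p in [('deck_grip',(397.5,-365,80)),('board_grip',(397.5,-365,39)),('spare_mid',(403,-125,22))]:
    for d in optics.tip_of(t,c)[:1]: print(c,t,round(d['confidence'],2),d['centre'],'expected',proj(c,p).round(1))
d=optics.cut_out('deck_grip','wrist')
# white plate corners
g=im.astype(int); m=((g.min(2)>150)&(g.max(2)-g.min(2)<25)).astype(np.uint8)
n,l,s,_=cv2.connectedComponentsWithStats(m); j=1+s[1:,4].argmax()
cn=max(cv2.findContours((l==j).astype(np.uint8),0,2)[0],key=cv2.contourArea)
print(s[j],cv2.approxPolyDP(cv2.convexHull(cn),8,True)[:,0].tolist())
if d:
  ys,xs=np.nonzero(d[0]['region']); print(xs.min(),xs.max(),ys.min(),ys.max())
th=np.radians(87.5);u=np.array([np.cos(th),np.sin(th)]);w=np.array([-u[1],u[0]])
for a,b in ((1,1),(1,-1),(-1,-1),(-1,1)):
  print('exp corner',proj('wrist',[*(np.array([397.5,-365])+52*a*u+49*b*w),64]).round(1),'tip',proj('wrist',[*(np.array([397.5,-365])+38*a*u+34*b*w),77]).round(1))
"
```

```text
t 19.25 pos [ 397.3 -365.2  228.1] y -2.48 xdir [-0.001   0.0012 -1.    ] F [ 0.2  0.2 -1.5] open 85.5 | delta [-1.9  0.2 -0.2] turn x 0.02
wrist deck_grip 0.72 [255.1, 182.9] expected [258.8 181.4]
scene deck_grip 0.61 [226.4, 240.3] expected [227.2 240.8]
scene spare_mid 0.64 [196.4, 185.8] expected [194.6 184.7]
[ 199  101  119  129 9960] [[315, 101], [310, 229], [208, 228], [200, 101]]
203 316 114 229
exp corner [201.1 116.9] tip [217.4 135.7]
exp corner [315.7 117. ] tip [299.2 135.7]
exp corner [309.6 228. ] tip [295.9 219.9]
exp corner [207.1 227.9] tip [220.8 219.9]
```

```bash
python3 -c "
from h import *
print(close_job())"
```

```text
the job is handed in; nothing more can be done
None
```

The drilled blue board is lowered onto the collars over all four posts, and the white deck is stacked over the same posts on top of it. I let go of both, backed the gripper off and handed the job in at about 19 s of the 67 s allowed.

- **Board:** the force reading stayed near zero on the way down. It touched at the seated height I worked out from the grasp. The force peaked at about 29 N upward, so I backed off before letting go. A wrist picture then showed all four posts through the holes and the board flat.
- **Deck:** no contact force as the plate passed the post tips. It touched at 89.5 mm, the seated height I worked out, with only a few newtons. I then released it.
- **Last checks:** I had used all 12 picture views, so these are measurements only.
  - **Deck corners:** three of the four plate edges I checked landed within 1–2 pixels of where a level, seated deck should be. My own threshold put the far edge about 16 pixels too high, probably because it merged with the grey fixture plate. The network's outline put it within 3 pixels.
  - **Deck centre:** the network's estimate was within 1 pixel in the scene camera and within 4 in the wrist camera.
  - **Undrilled board:** it was within 2 pixels of where it started.
- **Not settled:** after the board was placed, a second fit of its position and the fixture's disagreed by about 2 mm. The arm may still have been moving when that picture was taken, so I kept the earlier estimate, and the deck went on without contact.

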